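# Start a pin and hold the drift ready over it

## Robot

A 7-joint arm with a two-finger parallel gripper is mounted at the origin on the work surface. World frame = base frame: x ahead of the robot, y to its left, z up, the work surface at z = 0. Lengths are in m, angles in rad, forces in N, time in s.
With the tool pointing down it reaches from about 0.4 to 0.875 m from the base axis. Payload 19.3 kg.
Tool frame: the origin (TCP) lies at the very end of the fingers, on their centre line; the grasp point (between the pads) lies 19 mm behind it; z points along the fingers, y is the line along which they close (so a half turn about z gives the same grasp; the last joint's range is limited). The gripper opens to 85 mm and grips with 20 to 120 N. Pads are 22 mm wide; open, the fingers measure 114 mm over their backs; the gripper's body (76 mm by 85 mm) begins 54 mm behind the grasp point. The pads swing forward as they close: fully open they stand 13 mm farther back than shut.
Start: joints at [-1.379, 0.521, -0.036, 1.599, 0.021, 1.021, -0.113], TCP at [0.162, 0.604, 0.231] pointing down, gripper open.
Joint ranges: [-2.91, 2.91], [-0.3, 2.13], [-1.5, 1.42], [0.17, 2.43], [-1.26, 4.41], [0.16, 1.93], [-2.52, 2.52]. Speed limits (rad/s): [1.89, 1.89, 2.39, 2.39, 3.01, 3.01, 3.01].

## Interface

Orientations are given as [roll, pitch, yaw] about the fixed x, y, z axes, in that order (R = Rz(yaw) Ry(pitch) Rx(roll)).
In Python, from workcell import monitor, viewer, bot gives the robot as it stands.
- The arm moves only by the tool move_arm, never from a script. Its arguments are lists of equal length, an entry for each row: "gripper": the opening, from 0 (shut) to 1 (fully open); "linear": the shift along the tool's x, y, z in cm, a list of three; "twist": the turn about the tool's z in degrees. A call has 1 to 8 rows; each row shifts and turns the commanded pose from where the row before left it, along the tool's axes as they then stand; what a row does not reach is not made up. A row lasts 1/10 s, in which the tool goes at most 50 mm and 8.59 degrees, less where a joint would pass 70% of its speed; a pose out of reach is approached as far as the arm can. A call with a gripper value outside its range is refused whole. The fingers move at their own pace and stop on an object; "squeeze" is the grip in N (left out, the last holds). Time passes only in rows, so rows that do not move let the fingers close. It gives the time, the measured TCP pose, the force, the opening and the grip force at its end, in the units of the state.
- monitor.observe(): the state, without advancing time (a new reading comes with each control period).
- viewer.grab_frame(name): name is "side" or "top"; returns a dict with "img" (384x512x3 uint8, red, green, blue), "K" (3x3 intrinsics, pixels), "eye" and "rotation" of the camera in the world. Camera axes: x right, y up, looking along -z (the intrinsics and any distortion apply to the point x, -y, -z); pixel columns grow to the right and rows downward; lengths in m; the calibration is good to about 2 mm. A picture is of the moment at which its call begins. There is no depth.
- bot.job_done(): hands the job in; it is judged then, once.
The state is a dict: "clock": time; "qpos": joint angles; "qd": joint speeds; "joint_efforts": joint torques, N m; "position": TCP position; "tool_rot": TCP orientation; "force": force on the tool from outside, world axes, zero at the start; "moment": the same for the moment, N m; "grip_width": finger opening in m; "finger_force": force on a finger pad.
Only numpy, scipy, OpenCV 4.12 (cv2) and the standard library are available. Lean on these libraries where they do the work, as an engineer would, in place of code of your own. Each camera call takes 0.05 s, during which the arm holds its last target. There are 200 camera calls.

## Task

Stand the thin steel pin fully home in the empty bore of the steel block and let go of it. Then take the drift (the punch with the thick grip) out of its wooden stand, carry it over the upright board, and stop with it hanging upright, tip down, centred over the pin's top about one centimetre above it, never touching the pin with it. Finish while still holding it there, for a colleague to strike; leave the thick pin and everything else on the bench where it is.

Things in the scene. Friction and masses are not known exactly. Their poses are not given: they have to be found in the camera images.
- block: Fixed steel block, 110 x 60 x 45 mm high, origin at the centre of its underside, x along its 110 mm. Two vertical bores of 16 mm diameter, 35 mm deep, lie on its x axis: the empty one at x = +30 mm; the one at x = -30 mm is filled by a driven pin that stands 8 mm above the block's top.
- bore (a point): Centre of the mouth of the empty bore, level with the block's top (45 mm above the bench); z up. Bore 16 mm diameter with a 2 mm chamfer, flat floor 35 mm below this point.
- rack: Fixed wooden rack, 50 x 130 x 25 mm high, origin at the centre of its underside, y along its 130 mm. Two round recesses of 29 mm diameter, 15 mm deep (floor 10 mm above the bench), at y = +35 and -35 mm: the thin pin stands in one, the thick pin in the other, either way round.
- pin: The thin pin: loose plain steel cylinder, 14 mm diameter, 90 mm long, about 0.1 kg, standing upright in the rack with 75 mm showing. Origin at the centre of its lower end, z along it to its upper end; both ends flat, the lower chamfered 1.5 mm.
- pin_top (a point): Centre of the thin pin's upper end face, 90 mm along z from pin. With the pin home in the bore it is 100 mm above the bench (55 mm above the block).
- thick_pin: The thick pin, not needed: loose steel cylinder, 24 mm diameter, 90 mm long, standing upright in the other recess of the rack, 70 mm from the thin pin. Origin at the centre of its lower end.
- stand: Fixed wooden stand for the drift, 70 x 70 x 45 mm high, origin at the centre of its underside, with one central bore of 16.5 mm diameter, 40 mm deep (floor 5 mm above the bench).
- drift: The drift: loose dark steel punch, 130 mm long, about 0.28 kg, standing tip down in the stand. Origin at the centre of its flat tip (lower end), z along it to its head. Tip part 14 mm diameter for the first 44 mm, cone up to 52 mm, round grip 24 mm diameter from 52 to 122 mm, then the head tapers to 18 mm at 130 mm. In the stand the tip is 40 mm below the stand's top.
- drift_head (a point): Centre of the drift's upper end, 130 mm along z from drift.
- fence: Fixed upright wooden board on edge, 440 mm long (its x axis), 22 mm thick (its y axis), 90 mm high, with two feet 40 mm wide and 18 mm high; origin at the centre of its underside. It stands between the block (on its +y side) and the rack and stand (on its -y side).
- tin: Bystander: round tin, 72 mm diameter, 100 mm high; origin at the centre of its underside.
- jar: Bystander: glass jar with a lid, 56 mm diameter, 75 mm high; origin at the centre of its underside.
- carton: Bystander: cardboard carton of screws, 80 x 100 x 70 mm high; origin at the centre of its underside.
- hammer: Bystander: hammer lying on the bench beyond the rack, handle and head together about 300 mm long.
- gluecan: Bystander: tall spray can, 60 mm diameter, 187 mm high, left of the block; origin at the centre of its underside.
- driver: Bystander: screwdriver lying on the bench, about 200 mm long.

How it is judged:
On the way, in this order (a step that is already met when the one before it is completed fails the run):
1. the thin pin stands home in the empty bore, released (horizontal distance between pin and bore below 0.004 m and z of pin in the frame of bore below -0.03 m and angle between pin's own z axis and vertical below 0.1 rad and contact force between the fingers and pin below 0.1 N), for 0.2 s.
2. the drift passes over the upright board, its tip above the board's top edge (z of drift in the frame of fence above 0.09 m and y of drift in the frame of fence between -0.04 and 0.04 m and x of drift in the frame of fence between -0.22 and 0.22 m).
At the end, for the whole second after the job is handed in: The thin pin stands released in the bore (within 4 mm of its axis, 30 mm deep or more, tilt under 0.1 rad); the drift is held still by the fingers, within 0.09 rad of vertical, tip down, within 5 mm of the pin top's centre and 3 to 18 mm above it, touching neither pin, block nor board (all of step 1 and horizontal distance between drift and pin_top below 0.005 m and z of drift in the frame of pin_top between 0.003 and 0.018 m and angle between drift's own z axis and vertical below 0.09 rad and height (world z) of drift_head above 0.2 m and contact force between the fingers and drift above 2 N and contact force between drift and pin below 0.05 N and contact force between drift and block below 0.05 N and contact force between drift and fence below 0.05 N and linear speed of drift below 0.02 m/s); the arm keeps its last pose, push and grip.
It fails at once if the drift touches the thin pin (contact force between drift and pin above 0.5 N).
It fails at once if the thick pin is moved more than 20 mm (distance of thick_pin from where it was at the start of the episode above 0.02 m).
It fails at once if a bystander is moved more than 20 mm (distance of any of tin, jar, carton, hammer, gluecan, driver from where it was at the start of the episode above 0.02 m).
It also fails if it takes over 64 s, if anything falls off the work surface, if the arm or the gripper's body presses on something with over 40 N, if the wrist force passes 120 N, or if a joint passes its speed limit or range.

## Working session

There is one attempt and no reset: what is moved stays moved. The work goes in short steps, Python scripts to look and compute and a tool call to move; the robot and the scene stay as the last step left them, time stands still between calls to the robot, and variables do not carry over. Pictures are saved under pics/ and viewed, at most 10 in all, crops included, and the job is handed in when it is done.

Besides the shell and the picture viewer there is one more tool, called after "Call:" as name(argument=value, ...) on one line, values as JSON. move_arm: Moves the arm, as the interface text tells. Its arguments: {"type":"object","properties":{"gripper":{"type":"array"},"linear":{"type":"array"},"twist":{"type":"array"},"squeeze":{"type":"number"}},"required":["gripper","linear","twist"]}

```bash
mkdir -p pics
python3 - <<'E'
from workcell import monitor, viewer, bot
import cv2,pickle
s=monitor.observe();print({k:s[k] for k in("clock","position","tool_rot","grip_width","force","qpos")})
d={}
for n in("side","top"):
    f=viewer.grab_frame(n);d[n]=f
    cv2.imwrite(f"pics/{n}0.png",cv2.resize(f["img"][:,:,::-1],(800,600),interpolation=cv2.INTER_CUBIC))
    print(n,{k:v for k,v in f.items() if k!="img"})
pickle.dump(d,open("f0.pkl","wb"))
E
```

```text
{'clock': 0.0, 'position': array([0.16171516, 0.60336898, 0.23072252]), 'tool_rot': array([-3.14046433e+00,  6.28836014e-05,  2.87977520e+00]), 'grip_width': 0.08545446879474868, 'force': array([-0.64237998,  0.65241849, -0.39184822]), 'qpos': array([-1.37918598,  0.52201896, -0.03631888,  1.60000859,  0.02117473,
        1.02107913, -0.11277658])}
side {'K': array([[409.63353624,   0.        , 250.22285703],
       [  0.        , 409.63353624, 190.69538733],
       [  0.        ,   0.        ,   1.        ]]), 'eye': array([ 0.45174065, -0.73628667,  0.8604048 ]), 'rotation': array([ 0.81466143, -0.01181634, -0.13153007])}
top {'K': array([[357.50994942,   0.        , 258.369903  ],
       [  0.        , 357.50994942, 194.70777312],
       [  0.        ,   0.        ,   1.        ]]), 'eye': array([0.4648867 , 0.03319662, 1.18550581]), 'rotation': array([ 0.10626006,  0.0339156 , -1.58587912])}
```

View pics/side0.png

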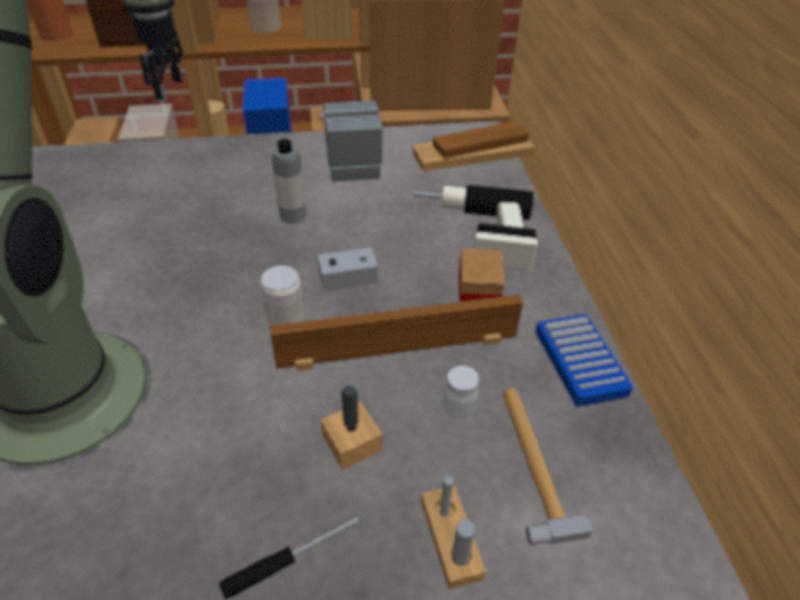

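View pics/top0.png

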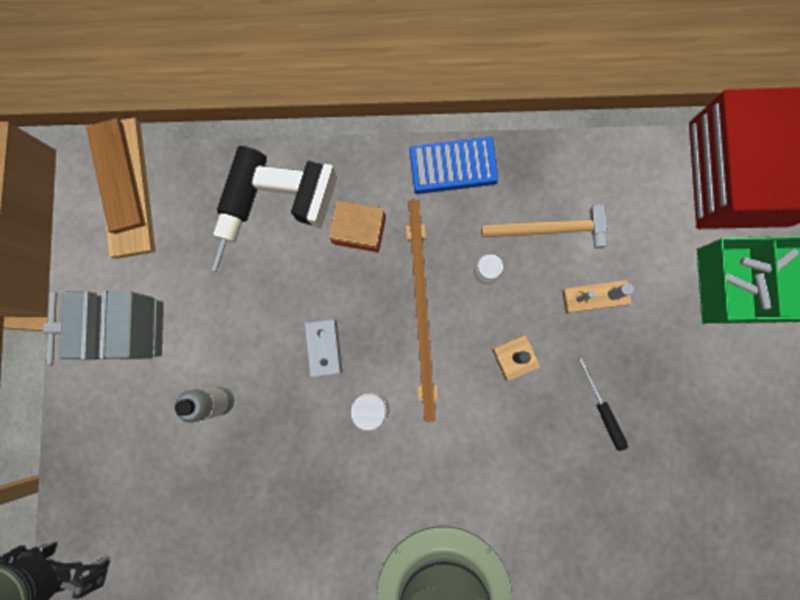

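The overview shows the thin pin at top (585,295) in the rack, the drift at (520,357), and the block with its bores at (320,333) and (323,363). The fence is at x≈422, columns 410–435. I'll enlarge these areas next.

```bash
cat > h.py <<'E'
import numpy as np,pickle,cv2
from scipy.spatial.transform import Rotation as R
def proj(f,P):
    p=(np.atleast_2d(P)-f["eye"])@R.from_euler("xyz",f["rotation"]).as_matrix()
    q=p*[1,-1,-1]; q=q@f["K"].T; return q[:,:2]/q[:,2:]
def back(f,uv,z):
    uv=np.atleast_2d(uv).astype(float)
    d=np.c_[uv,np.ones(len(uv))]@np.linalg.inv(f["K"]).T*[1,-1,-1]@R.from_euler("xyz",f["rotation"]).as_matrix().T
    return f["eye"]+d*((z-f["eye"][2])/d[:,2])[:,None]
def tiles(f,cs,name,s=6):
    out=[]
    for (cx,cy) in cs:
        t=f["img"][cy-24:cy+24,cx-32:cx+32,::-1]
        t=cv2.resize(t,None,fx=s,fy=s,interpolation=cv2.INTER_CUBIC)
        for i in range(0,64,8):
            cv2.putText(t,str(cx-32+i),(i*s,8),0,.3,(0,255,255),1);cv2.line(t,(i*s,10),(i*s,16),(0,255,255),1)
            if i<48: cv2.putText(t,str(cy-24+i),(0,i*s+4),0,.3,(0,255,0),1);cv2.line(t,(20,i*s),(26,i*s),(0,255,0),1)
        out.append(t)
    while len(out)<4: out.append(out[0]*0)
    cv2.imwrite(name,np.vstack([np.hstack(out[:2]),np.hstack(out[2:4])]))
E
python3 - <<'E'
from h import *
d=pickle.load(open("f0.pkl","rb"))
tiles(d["top"],[(206,223),(383,190),(330,229)],"pics/t1.png")
tiles(d["side"],[(222,171),(290,335),(224,270)],"pics/s1.png")
print(back(d["top"],np.array([[320,333],[323,363]])*.64,.045), back(d["side"],np.array([[363,258],[333,262]])*.64,.045))
E
```

```text
[[0.5309804  0.24291652 0.045     ]
 [0.46960737 0.23670272 0.045     ]] [[0.53467276 0.2409489  0.045     ]
 [0.47475268 0.23562035 0.045     ]]
```

View pics/t1.png

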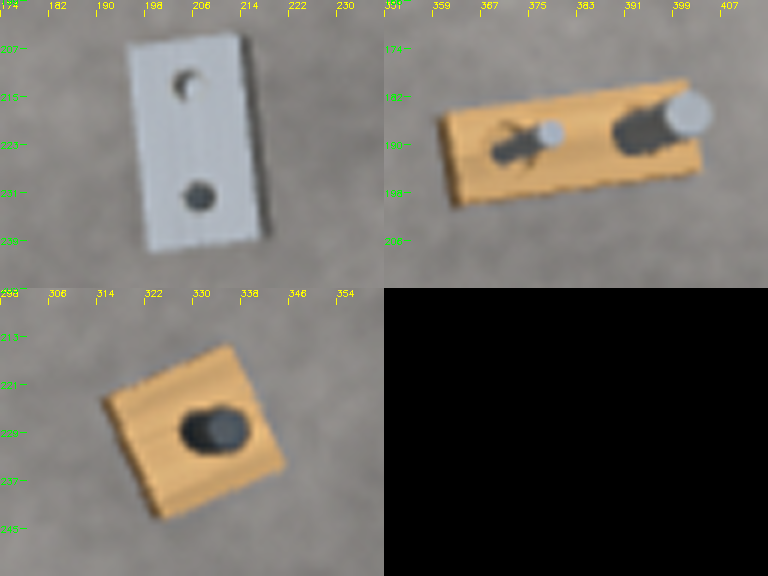

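View pics/s1.png

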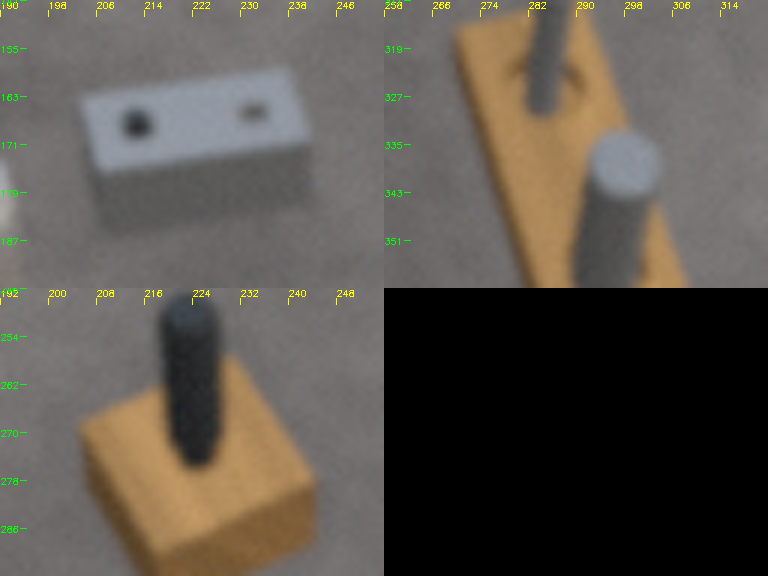

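The crops show the empty bore as a dark hole at top-tile (200,196), with the driven pin at (188,86). The thin pin's top is at (551,133) and the drift head at (229,430). In the side tiles the bore is at (138,125).

Run:
```python
from h import *
from scipy.optimize import least_squares
d=pickle.load(open("f0.pkl","rb"));T,S=d["top"],d["side"]
def tp(p,c,o=(0,0)): return (np.array(p,float)-o+.5)/6-.5+np.array(c)-[32,24]
tb=(206,223);sb=(222,171);tr=(383,190);ts=(330,229);ss=(224,270)
def box(x,pts): # pts local
    c,s=np.cos(x[2]),np.sin(x[2]);p=np.array(pts,float);return np.c_[x[0]+c*p[:,0]-s*p[:,1],x[1]+s*p[:,0]+c*p[:,1],p[:,2]]
def fit(name,x0,obs):
    out=[]
    for sel in (("T",),("S",),("T","S")):
        o=[a for a in obs if a[0] in sel]
        if not o: continue
        r=least_squares(lambda x:np.concatenate([(proj(d["top" if v=="T" else "side"],box(x,[l]))-uv).ravel() for v,l,uv in o]),x0)
        print(name,sel,r.x.round(4),"rms px",np.sqrt(np.mean(r.fun**2)).round(2))
    return r.x
z=.045
# empty bore is +x local and at lower world x -> block yaw ~ pi
bl=[("T",(-.055,-.03,z),tp((127,45),tb)),("T",(-.055,.03,z),tp((240,33),tb)),("T",(.055,.03,z),tp((261,238),tb)),("T",(.055,-.03,z),tp((148,250),tb)),("T",(.03,0,z),tp((200,196),tb)),
("S",(.055,-.03,z),tp((82,97),sb)),("S",(-.055,-.03,z),tp((290,68),sb)),("S",(-.055,.03,z),tp((312,140),sb)),("S",(.055,.03,z),tp((98,172),sb)),("S",(.03,0,z),tp((138,125),sb))]
x=fit("block",[.5,.24,np.pi+.1],bl);print("bore",box(x,[(.03,0,z)]))
ST=[("T",q+(z,),tp(p,ts,(0,288))) for q,p in zip([(.035,-.035),(-.035,-.035),(-.035,.035),(.035,.035)],[(232,346),(285,465),(160,518),(106,400)])]
ST+=[("S",(-.035,.035,z),tp((80,425),ss,(0,288))),("S",(.035,.035,z),tp((232,355),ss,(0,288))),("S",(.035,-.035,z),tp((316,478),ss,(0,288))),("S",(-.035,-.035,z),tp((158,556),ss,(0,288)))]
# associate by nearest: print positions
print("stand T",back(T,[o[2] for o in ST[:4]],z).round(3)); print("stand S",back(S,[o[2] for o in ST[4:]],z).round(3))
print("head T",back(T,tp((229,430),ts,(0,288)),.135),"head S",back(S,tp((191,315),ss,(0,288)),.135))
print("rack T",back(T,[tp(p,tr,(384,0)) for p in((442,115),(687,80),(702,171),(458,205))],.025).round(4))
print("pin T",back(T,tp((551,133),tr,(384,0)),.1),"S",back(S,np.array([448,480])*.64-.18,.1))
print("thick T",back(T,tp((690,114),tr,(384,0)),.1),"S",back(S,tp((626,163),(290,335),(384,0)),.1))
print("fence T",back(T,np.array([[414,200],[430,420]])*.64-.18,.09),"S",back(S,np.array([[520,300],[272,330]])*.64,.09))
```

```text
block ('T',) [0.5024 0.2393 3.2421] rms px 0.13
block ('S',) [0.5032 0.2389 3.2357] rms px 0.14
block ('T', 'S') [0.5028 0.2392 3.2397] rms px 0.17
bore [[0.47294163 0.23623962 0.045     ]]
stand T [[ 0.52  -0.176  0.045]
 [ 0.457 -0.201  0.045]
 [ 0.431 -0.135  0.045]
 [ 0.493 -0.109  0.045]]
stand S [[ 0.43  -0.138  0.045]
 [ 0.494 -0.111  0.045]
 [ 0.521 -0.175  0.045]
 [ 0.457 -0.203  0.045]]
head T [[ 0.4752946  -0.15635251  0.135     ]] head S [[ 0.47624913 -0.15952488  0.135     ]]
rack T [[ 0.6156 -0.2605  0.025 ]
 [ 0.6321 -0.3923  0.025 ]
 [ 0.5826 -0.3974  0.025 ]
 [ 0.5666 -0.2668  0.025 ]]
pin T [[ 0.59565664 -0.29555941  0.1       ]] S [[ 0.59519293 -0.29702514  0.1       ]]
thick T [[ 0.60395463 -0.36531207  0.1       ]] S [[ 0.60418643 -0.36623552  0.1       ]]
fence T [[0.79345309 0.04524497 0.09      ]
 [0.35753489 0.02180095 0.09      ]] S [[0.79204532 0.04033764 0.09      ]
 [0.36149286 0.01896148 0.09      ]]
```

Both views agree to about 2 mm. The bore is at (0.473, 0.236), the thin pin at (0.5955, -0.296), and the drift at about (0.4755, -0.157). First I'll turn the gripper so that it closes across the rack.

Call:
move_arm(gripper=[1,1,1,1,1,1,1,1], linear=[[0,0,-0.5],[0,0,-0.5],[0,0,-0.5],[0,0,-0.5],[0,0,0],[0,0,0],[0,0,0],[0,0,0]], twist=[8.5,8.5,8.5,8.5,8.5,8.5,8.5,8.5])

```text
clock: 0.9
position: [0.1617, 0.6035, 0.251]
tool_rot: [-3.141, 0.001, 1.687]
force: [-0.3, 0.2, 0.2]
grip_width: 0.0855
finger_force: 0.0
```

```bash
cat > go.py <<'E'
import sys
from h import *
from workcell import monitor
s=monitor.observe();p=s["position"];M=R.from_euler("xyz",s["tool_rot"]).as_matrix()
print("t",round(float(s["clock"]),2),"p",p.round(4),"rpy",s["tool_rot"].round(4),"w",round(float(s["grip_width"]),4),"ff",s["finger_force"],"F",s["force"].round(1),"q",s["qpos"].round(2))
a=list(map(float,sys.argv[1:]))
while len(a)>=3:
    t=np.array(a[:3]);a=a[3:];print("to",t,"cm:",(M.T@(t-p)*100).round(2));p=t
E
python3 go.py 0.45 0.3 0.25 0.595 -0.05 0.25 0.5955 -0.2963 0.25
```

```text
t 0.9 p [0.1617 0.6035 0.251 ] rpy [-3.1414e+00  6.0000e-04  1.6869e+00] w 0.0855 ff 0.0 F [-0.3  0.2  0.2] q [-1.57  0.51  0.25  1.59 -0.14  1.06 -1.17]
to [0.45 0.3  0.25] cm: [-33.49  25.12   0.12]
to [ 0.595 -0.05   0.25 ] cm: [-3.644e+01  1.035e+01  2.000e-02]
to [ 0.5955 -0.2963  0.25  ] cm: [-2.447e+01 -2.800e+00  2.000e-02]
```

Call:
move_arm(gripper=[1,1,1,1,1,1,1,1], linear=[[-2.8,2.1,0],[-2.8,2.1,0],[-2.8,2.1,0],[-2.8,2.1,0],[-2.8,2.1,0],[-2.8,2.1,0],[-2.8,2.1,0],[-2.8,2.1,0]], twist=[0,0,0,0,0,0,0,0])

```text
clock: 1.7
position: [0.3566, 0.4006, 0.2512]
tool_rot: [-3.141, 0.0, 1.693]
force: [0.2, 0.4, -0.4]
grip_width: 0.0852
finger_force: 0.0
```

Call:
move_arm(gripper=[1,1,1,1,1,1,1,1], linear=[[-2.8,2.1,0],[-2.8,2.1,0],[-2.8,2.1,0],[-2.8,2.1,0],[-3.6,1,0],[-3.6,1,0],[-3.6,1,0],[-3.6,1,0]], twist=[0,0,0,0,0,0,0,0])

```text
clock: 2.5
position: [0.5103, 0.1614, 0.2512]
tool_rot: [-3.141, 0.0, 1.693]
force: [0.7, -0.1, -0.7]
grip_width: 0.085
finger_force: 0.0
```

```bash
python3 go.py 0.595 -0.05 0.25 0.5955 -0.2963 0.25
```

```text
t 2.5 p [0.5103 0.1614 0.2512] rpy [-3.1413  0.      1.6931] w 0.085 ff 0.0 F [ 0.7 -0.1 -0.7] q [-0.71  0.38  0.39  1.83 -0.17  0.97 -0.13]
to [ 0.595 -0.05   0.25 ] cm: [-22.01   5.83   0.12]
to [ 0.5955 -0.2963  0.25  ] cm: [-24.45  -2.95   0.  ]
```

Call:
move_arm(gripper=[1,1,1,1,1,1,1,1], linear=[[-3.4,0.9,0],[-3.4,0.9,0],[-3.4,0.9,0],[-3.4,0.9,0],[-3.4,0.3,0],[-3.4,-0.2,0],[-3.4,-0.2,0],[-3.4,-0.2,0]], twist=[0,0,0,0,0,0,0,0])

```text
clock: 3.3
position: [0.5758, -0.1044, 0.251]
tool_rot: [-3.141, -0.0, 1.693]
force: [1.0, 0.7, 0.8]
grip_width: 0.0852
finger_force: 0.0
```

Call:
move_arm(gripper=[1,1,1,1,1,1,1,1], linear=[[-3,-0.2,0],[-3,-0.2,0],[-3,-0.2,0],[-3,0,0],[-2,0,0],[0,0,0],[0,0,0],[0,0,0]], twist=[0,0,0,0,0,0,0,0])

```text
clock: 4.1
position: [0.5872, -0.2417, 0.2511]
tool_rot: [-3.141, -0.001, 1.694]
force: [0.1, -0.1, 1.5]
grip_width: 0.0855
finger_force: 0.0
```

```bash
python3 go.py 0.5955 -0.2963 0.17 0.5955 -0.2963 0.062
```

```text
t 4.1 p [ 0.5872 -0.2417  0.2511] rpy [-3.1413e+00 -6.0000e-04  1.6940e+00] w 0.0855 ff 0.0 F [ 0.1 -0.1  1.5] q [ 0.01  0.56  0.44  1.57 -0.26  1.08  0.64]
to [ 0.5955 -0.2963  0.17  ] cm: [-5.53  0.16  8.11]
to [ 0.5955 -0.2963  0.062 ] cm: [-1.00e-02  0.00e+00  1.08e+01]
```

Call:
move_arm(gripper=[1,1,1,1,1,1,1,1], linear=[[-2.7,0.1,0],[-2.8,0.1,0],[0,0,2.5],[0,0,3],[0,0,2.6],[0,0,0],[0,0,0],[0,0,0]], twist=[0,0,0,0,0,0,0,0])

```text
clock: 4.9
position: [0.5965, -0.2972, 0.172]
tool_rot: [3.14, 0.001, 1.693]
force: [-0.0, -1.4, 0.6]
grip_width: 0.0856
finger_force: 0.0
```

```bash
python3 go.py 0.5955 -0.2963 0.062
python3 - <<'E'
from h import *
from workcell import viewer
f=viewer.grab_frame("side");t=f["img"][215:365,190:390,::-1]
cv2.imwrite("pics/a1.png",cv2.resize(t,None,fx=4,fy=4,interpolation=cv2.INTER_CUBIC))
E
```

```text
t 4.9 p [ 0.5965 -0.2972  0.172 ] rpy [3.1399e+00 1.0000e-03 1.6934e+00] w 0.0856 ff 0.0 F [-0.  -1.4  0.6] q [ 0.12  0.69  0.4   1.55 -0.31  0.96  0.74]
to [ 0.5955 -0.2963  0.062 ] cm: [ 0.11 -0.11 11.  ]
```

View pics/a1.png

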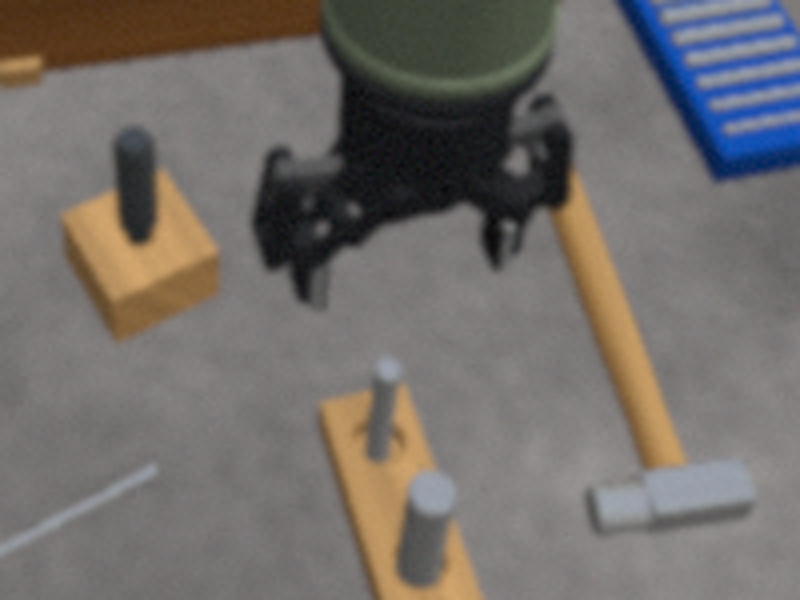

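The fingers straddle the thin pin, whose top is at crop (386,367), and the thick pin and hammer are clear of them. Next I'll descend and grip.

Call:
move_arm(gripper=[1,1,1,1,1,1,1,1], linear=[[0.1,-0.1,1.5],[0,0,2],[0,0,2],[0,0,2],[0,0,2],[0,0,1.5],[0,0,0],[0,0,0]], twist=[0,0,0,0,0,0,0,0])

```text
clock: 5.75
position: [0.5947, -0.2965, 0.0607]
tool_rot: [3.141, 0.0, 1.693]
force: [0.1, 0.1, 0.2]
grip_width: 0.0855
finger_force: 0.0
```

Call:
move_arm(gripper=[0,0,0,0,0,0,0,0], linear=[[0,0,0],[0,0,0],[0,0,0],[0,0,0],[0,0,0],[0,0,0],[0,0,0],[0,0,0]], twist=[0,0,0,0,0,0,0,0], squeeze=40)

```text
clock: 6.55
position: [0.5948, -0.2963, 0.0605]
tool_rot: [3.141, 0.0, 1.693]
force: [-0.7, 0.0, 4.9]
grip_width: 0.013
finger_force: 39.0
```

```bash
python3 go.py
```

```text
t 6.55 p [ 0.5948 -0.2963  0.0605] rpy [3.1413e+00 2.0000e-04 1.6930e+00] w 0.013 ff 39.02704417705536 F [-0.7  0.   4.9] q [ 0.16  0.82  0.34  1.62 -0.36  0.77  0.79]
```

Call:
move_arm(gripper=[0,0,0,0,0,0,0,0], linear=[[0,0,-1],[0,0,-2],[0,0,-3],[0,0,-3],[0,0,-3],[0,0,-2],[0,0,-1],[0,0,0]], twist=[0,0,0,0,0,0,0,0], squeeze=60)

```text
clock: 7.35
position: [0.595, -0.2964, 0.2115]
tool_rot: [3.14, 0.001, 1.693]
force: [0.0, -0.2, -0.8]
grip_width: 0.0129
finger_force: 58.4
```

```bash
python3 go.py .6 -.03 .21 .473 .236 .21
```

```text
t 7.35 p [ 0.595  -0.2964  0.2115] rpy [3.1401e+00 7.0000e-04 1.6929e+00] w 0.0129 ff 58.369350135326385 F [ 0.  -0.2 -0.8] q [ 0.11  0.64  0.42  1.52 -0.29  1.04  0.73]
to [ 0.6  -0.03  0.21] cm: [26.38  3.74  0.13]
to [0.473 0.236 0.21 ] cm: [27.95 -9.37 -0.03]
```

Call:
move_arm(gripper=[0,0,0,0,0,0,0,0], linear=[[1.5,0.3,0],[3.3,0.5,0],[3.5,0.5,0],[3.5,0.5,0],[3.5,0.5,0],[3.5,0.5,0],[3.5,0.4,0],[3.5,-0.4,0]], twist=[0,0,0,0,0,0,0,0])

```text
clock: 8.15
position: [0.5905, -0.0342, 0.2089]
tool_rot: [-3.14, -0.0, 1.694]
force: [0.0, 0.1, -0.9]
grip_width: 0.0124
finger_force: 58.4
```

Call:
move_arm(gripper=[0,0,0,0,0,0,0,0], linear=[[3.4,-1.1,0],[3.4,-1.1,0],[3.4,-1.1,0],[3.4,-1.1,0],[3.4,-1.1,0],[3,-1.1,0],[1.5,-1,0],[0,0,0]], twist=[0,0,0,0,0,0,0,0])

```text
clock: 8.95
position: [0.487, 0.1701, 0.2091]
tool_rot: [-3.139, -0.0, 1.697]
force: [0.5, 0.3, -0.4]
grip_width: 0.0126
finger_force: 58.5
```

```bash
python3 go.py .473 .236 .21 .473 .236 .115
```

```text
t 8.95 p [0.487  0.1701 0.2091] rpy [-3.1391e+00 -1.0000e-04  1.6972e+00] w 0.0126 ff 58.46074193716049 F [ 0.5  0.3 -0.4] q [-0.77  0.41  0.42  1.92 -0.21  0.86 -0.11]
to [0.473 0.236 0.21 ] cm: [ 6.72 -0.55 -0.08]
to [0.473 0.236 0.115] cm: [-0.    0.02  9.5 ]
```

Call:
move_arm(gripper=[0,0,0,0,0,0,0,0], linear=[[2.2,-0.2,0],[2.5,-0.2,0],[2,-0.2,1],[0,0,2],[0,0,2.5],[0,0,2.5],[0,0,1.4],[0,0,0]], twist=[0,0,0,0,0,0,0,0])

```text
clock: 9.75
position: [0.474, 0.2321, 0.114]
tool_rot: [-3.138, 0.002, 1.693]
force: [-0.0, 0.4, 0.4]
grip_width: 0.0125
finger_force: 58.4
```

```bash
python3 go.py .473 .236 .115
python3 - <<'E'
from h import *
from workcell import viewer
f=viewer.grab_frame("side");pickle.dump(f,open("f1.pkl","wb"));t=f["img"][125:200,170:270,::-1]
cv2.imwrite("pics/a2.png",cv2.resize(t,None,fx=8,fy=8,interpolation=cv2.INTER_CUBIC))
E
```

```text
t 9.75 p [0.474  0.2321 0.114 ] rpy [-3.1380e+00  2.2000e-03  1.6926e+00] w 0.0125 ff 58.42711418867111 F [-0.   0.4  0.4] q [-0.82  0.56  0.34  1.97 -0.29  0.66 -0.17]
to [0.473 0.236 0.115] cm: [ 0.4  -0.05 -0.1 ]
```

View pics/a2.png

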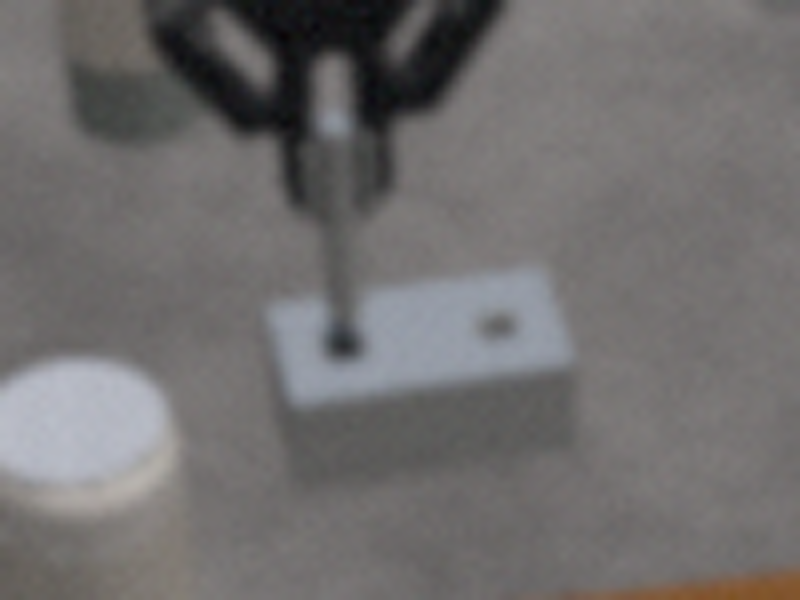

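The pin hangs in the fingers with its lower end at about crop (342,325). The bore mouth shows directly below it at (343,342). I'll compare this with the predicted projection.

Run:
```python
from h import *
f=pickle.load(open("f1.pkl","rb"))
c=lambda uv:((uv-[170,125]+.5)*8-.5).round(1)
x,y,z=.474,.2321,.114
b=z-.0505
print("pred top",c(proj(f,[x,y,b+.09])),"axis mid",c(proj(f,[x,y,b+.04])),"bottom",c(proj(f,[x,y,b])),"bottom front",c(proj(f,[x,y-.007,b])))
print("bore pred",c(proj(f,[.473,.2363,.045])), "front/back",c(proj(f,[[.473,.2283,.045],[.473,.2443,.045]])),"px/mm",c(proj(f,[.483,.2363,.045]))-c(proj(f,[.473,.2363,.045])))
t=f["img"][125:200,170:270].mean(2)
for r in (24,28,32,36,38,40,42,44,46): print(r*8+4,t[r,36:50].astype(int))
```

```text
pred top [[331.9 121.4]] axis mid [[339.1 230.7]] bottom [[344.6 313.8]] bottom front [[345.8 325.5]]
bore pred [[343.8 344.2]] front/back [[345.1 357.5]
 [342.4 330.9]] px/mm [[26. -2.]]
196 [ 60  46  64  71  71  82  90  91  75  69  75  79  93 109]
228 [115 112 108  99  87  85  90 100 102 109 116 117 119 120]
260 [114 112 115 108 100  90  91  97 107 111 111 119 118 121]
292 [113 120 121 121 110  94  89  98 113 125 136 142 146 149]
308 [149 151 149 150 135 108  94  98 117 141 154 156 158 156]
324 [158 157 158 150 135 103  83  92 118 143 155 156 160 157]
340 [155 158 155 143 112  76  55  60  86 121 148 157 160 156]
356 [154 159 156 151 128 101  87  89 102 129 149 156 160 158]
372 [150 158 160 158 156 153 149 154 154 157 157 161 157 156]
```

Call:
move_arm(gripper=[0,0,0,0,0,0,0,0], linear=[[0.4,0,0],[0,0,0],[0,0,0.5],[0,0,0.5],[0,0,0.5],[0,0,0],[0,0,0],[0,0,0]], twist=[0,0,0,0,0,0,0,0])

```text
clock: 10.6
position: [0.4757, 0.2376, 0.1025]
tool_rot: [3.14, -0.002, 1.693]
force: [-3.8, -1.1, 28.1]
grip_width: 0.0124
finger_force: 62.2
```

```bash
python3 go.py .4735 .236 .06
```

```text
t 10.6 p [0.4757 0.2376 0.1025] rpy [ 3.1395e+00 -1.5000e-03  1.6927e+00] w 0.0124 ff 62.194162867963314 F [-3.8 -1.1 28.1] q [-0.81  0.58  0.33  1.97 -0.31  0.63 -0.17]
to [0.4735 0.236  0.06  ] cm: [-0.14 -0.25  4.25]
```

The 28 N means the pin sits about 5 mm lower in the fingers than assumed, and it has met the rim. I'll raise it, recentre and try again.

Call:
move_arm(gripper=[0,0,0,0,0], linear=[[0,0,-0.6],[0,0,-0.4],[0,0,0],[0,0,0],[0,0,0]], twist=[0,0,0,0,0])

```text
clock: 11.1
position: [0.4746, 0.237, 0.111]
tool_rot: [-3.141, 0.0, 1.693]
force: [0.1, 0.0, -0.0]
grip_width: 0.0126
finger_force: 58.8
```

```bash
python3 go.py .4735 .236 .06;python3 - <<'E'
from h import *
from workcell import viewer
f=viewer.grab_frame("side");t=f["img"][125:200,170:270,::-1]
cv2.imwrite("pics/a3.png",cv2.resize(t,None,fx=8,fy=8,interpolation=cv2.INTER_CUBIC))
E
```

```text
t 11.1 p [0.4746 0.237  0.111 ] rpy [-3.1412e+00  2.0000e-04  1.6930e+00] w 0.0126 ff 58.78362625837326 F [ 0.1  0.  -0. ] q [-0.82  0.57  0.34  1.96 -0.3   0.65 -0.17]
to [0.4735 0.236  0.06  ] cm: [-0.08 -0.12  5.1 ]
```

View pics/a3.png

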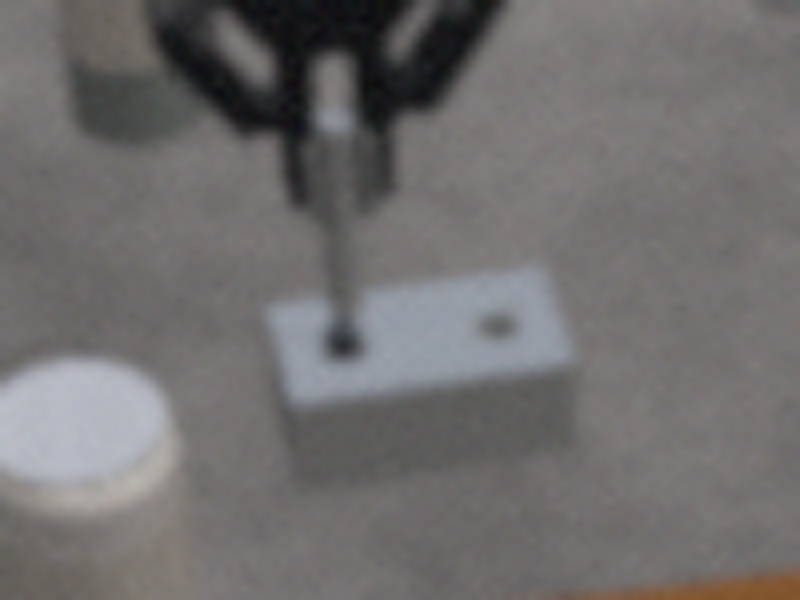

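The pin is still upright in the fingers, its lower end at about (342,320) above the bore mouth at (343,343). I'll shift about 1.5 mm onto the measured bore centre and lower it gently.

Call:
move_arm(gripper=[0,0,0,0,0,0,0,0], linear=[[-0.1,-0.15,0],[0,0,0],[0,0,0.4],[0,0,0.4],[0,0,0.2],[0,0,0.2],[0,0,0.2],[0,0,0]], twist=[0,0,0,0,0,0,0,0])

```text
clock: 11.95
position: [0.4747, 0.2372, 0.1001]
tool_rot: [3.139, -0.003, 1.693]
force: [-12.4, -1.8, 68.2]
grip_width: 0.012
finger_force: 70.1
```

```bash
python3 go.py .473 .236 .068
```

```text
t 11.95 p [0.4747 0.2372 0.1001] rpy [ 3.1386 -0.0034  1.6927] w 0.012 ff 70.06382639869116 F [-12.4  -1.8  68.2] q [-0.81  0.59  0.32  1.97 -0.31  0.63 -0.16]
to [0.473 0.236 0.068] cm: [-0.11 -0.19  3.21]
```

Call:
move_arm(gripper=[0,0,0,0,0,0,0], linear=[[0,0,-0.8],[0,0,-0.4],[0,0,0],[0,-0.2,0],[0,0,0],[0,0,0],[0,0,0]], twist=[0,0,0,0,0,0,0])

```text
clock: 12.65
position: [0.4714, 0.2356, 0.1091]
tool_rot: [-3.141, 0.0, 1.693]
force: [0.2, 0.5, -0.8]
grip_width: 0.0125
finger_force: 59.4
```

```bash
python3 go.py .473 .236 .068
python3 - <<'E'
from h import *
from workcell import viewer,monitor
x,y,z=monitor.observe()["position"]
tt=[]
for n in("top","side"):
    f=viewer.grab_frame(n)
    u=proj(f,[[.473,.236,.045],[x,y,z-.057],[x,y,z+.033]]);print(n,u.round(1).tolist())
    cx,cy=u[0].astype(int)-([0,8] if n=="side" else [0,0])
    t=f["img"][cy-30:cy+30,cx-25:cx+25,::-1]; print(cx-25,cy-30)
    tt.append(cv2.resize(t,None,fx=8,fy=8,interpolation=cv2.INTER_CUBIC))
cv2.imwrite("pics/a4.png",np.hstack(tt))
E
```

```text
t 12.65 p [0.4714 0.2356 0.1091] rpy [-3.1413e+00  3.0000e-04  1.6929e+00] w 0.0125 ff 59.416959788650274 F [ 0.2  0.5 -0.8] q [-0.82  0.57  0.33  1.97 -0.3   0.65 -0.17]
to [0.473 0.236 0.068] cm: [0.02 0.17 4.11]
top [[206.9, 231.2], [206.7, 231.8], [201.2, 231.7]]
181 201
side [[212.5, 167.6], [211.9, 166.0], [210.3, 142.3]]
187 129
```

View pics/a4.png

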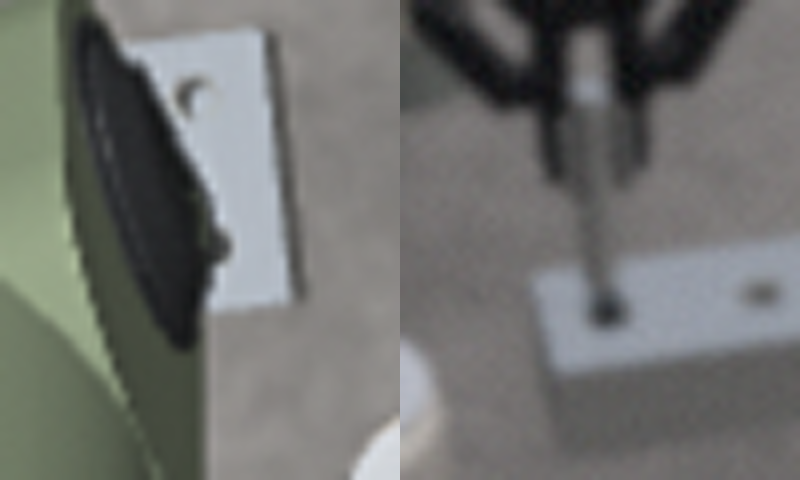

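The contact height settles a wrong assumption. The pin's lower end is 50.5 mm below the TCP and it stopped at z≈0.053, which is exactly the top of the driven pin. So the dark disc is the driven pin, and the hole with the lit floor at top-tile (188,86) is the empty bore. Its centre is at about (0.5327, 0.242).

Call:
move_arm(gripper=[0,0,0,0,0,0,0,0], linear=[[0,0,-1],[0,1,0],[0,2,0],[0,2,0],[-0.1,1.15,0],[0,0,0],[0,0,0],[0,0,0]], twist=[0,0,0,0,0,0,0,0])

```text
clock: 13.55
position: [0.5319, 0.2422, 0.1193]
tool_rot: [-3.141, -0.0, 1.693]
force: [0.2, 0.1, -1.1]
grip_width: 0.0123
finger_force: 59.5
```

```bash
python3 go.py .5327 .242 .1
python3 - <<'E'
from h import *
from workcell import viewer,monitor
x,y,z=monitor.observe()["position"]
f=viewer.grab_frame("side")
c=lambda p:((proj(f,p)-[187,125]+.5)*10-.5).round(0).tolist()
print("bore",c([.5327,.242,.045]),"pin bottom/top",c([[x,y,z-.0505],[x,y,z+.0395]]),"driven top",c([.473,.236,.053]))
cv2.imwrite("pics/a5.png",cv2.resize(f["img"][125:185,187:267,::-1],None,fx=10,fy=10,interpolation=cv2.INTER_CUBIC))
E
```

```text
t 13.55 p [0.5319 0.2422 0.1193] rpy [-3.141  -0.      1.6932] w 0.0123 ff 59.46082867216319 F [ 0.2  0.1 -1.1] q [-0.76  0.63  0.34  1.82 -0.29  0.75 -0.14]
to [0.5327 0.242  0.1   ] cm: [-0.03  0.08  1.93]
bore [[451.0, 404.0]] pin bottom/top [[447.0, 344.0], [441.0, 103.0]] driven top [[259.0, 411.0]]
```

View pics/a5.png

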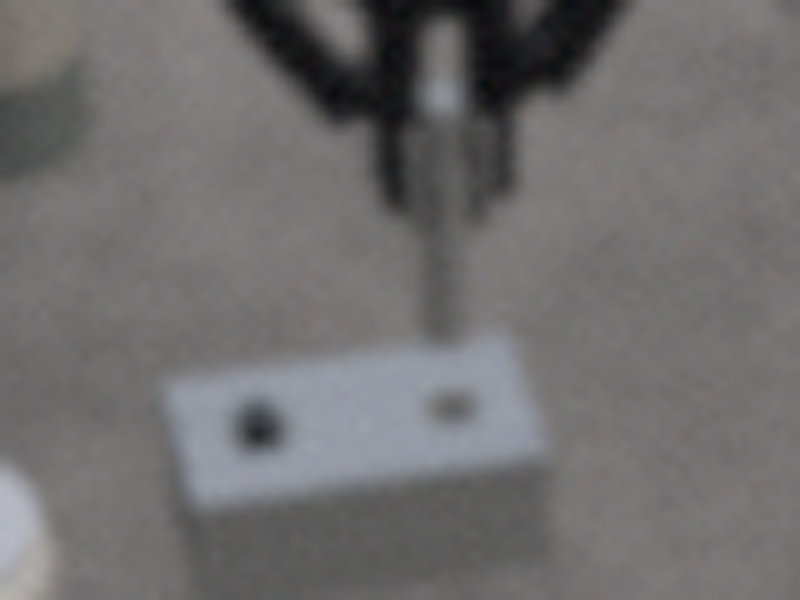

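Run:
```python
from h import *
from workcell import viewer
f=np.mean([viewer.grab_frame("side")["img"].astype(float).mean(2) for _ in range(4)],0)
print("cols 224..240")
for r in range(132,176): print(r,((r-125+.5)*10).__int__(),f[r,224:241].astype(int))
```

```text
cols 224..240
132 75 [ 33  24  22  26  53  91 116 124 108  78  43  20  21  17  22  23  23]
133 85 [ 29  24  20  26  60  98 129 135 122  88  50  23  20  19  23  35  49]
134 95 [ 22  24  19  30  61 104 136 143 132 102  58  27  21  23  39  62  82]
135 105 [ 20  18  20  27  55  95 125 136 127 101  60  32  25  34  60  89 108]
136 115 [ 37  25  22  31  47  79 101 113 109  91  66  55  44  47  79 107 120]
137 125 [ 57  31  31  45  60  72  86  93  93  84  73  75  64  56  84 113 124]
138 135 [ 69  39  37  60  80  77  81  88  91  82  73  78  66  59  86 114 124]
139 145 [ 71  40  37  64  80  78  79  88  91  84  72  73  64  59  87 114 123]
140 155 [ 73  39  38  61  75  74  77  88  92  81  70  69  61  57  87 116 124]
141 165 [ 76  43  35  57  74  73  75  88  94  85  70  69  61  57  86 115 123]
142 175 [ 81  49  33  56  73  74  76  86  94  85  69  66  60  56  85 111 120]
143 185 [ 91  57  37  55  74  73  75  87  94  85  69  67  63  63  88 112 120]
144 195 [ 98  69  47  57  75  74  75  88  93  84  70  69  75  82 101 115 121]
145 205 [105  84  61  62  76  77  76  88  93  83  69  76  91 105 114 122 12
[... 1608 characters left out ...]
115 131 148 156 156 156 152 140]
167 425 [158 157 158 157 156 149 140 133 133 135 144 153 156 156 156 153 144]
168 435 [157 157 158 157 157 156 152 150 150 152 152 156 157 156 156 154 146]
169 445 [159 158 157 157 156 155 154 155 155 156 155 156 157 153 153 149 145]
170 455 [155 157 156 156 156 155 154 152 150 149 150 148 146 143 138 132 127]
171 465 [152 152 149 149 146 145 142 137 134 131 130 125 120 118 114 109 107]
172 475 [139 135 132 129 125 120 118 114 110 107 105 102  99  98  95  95  94]
173 485 [114 111 109 105 102  98  96  96  95  95  93  93  92  92  91  92  95]
174 495 [96 97 94 92 92 89 92 91 91 91 92 91 92 92 91 93 94]
175 505 [92 92 90 91 91 92 90 91 91 92 92 92 92 94 93 92 94]
```

Call:
move_arm(gripper=[0,0,0,0,0,0,0,0], linear=[[-0.3,0.22,0],[0,0,0.6],[0,0,0.8],[0,0,0.5],[0,0,0.3],[0,0,0.2],[0,0,0],[0,0,0]], twist=[0,0,0,0,0,0,0,0])

```text
clock: 14.6
position: [0.5352, 0.2395, 0.0954]
tool_rot: [3.141, -0.0, 1.693]
force: [0.3, -0.4, -1.3]
grip_width: 0.0125
finger_force: 59.5
```

```bash
python3 go.py .534 .2395 .07
```

```text
t 14.6 p [0.5352 0.2395 0.0954] rpy [ 3.1414 -0.      1.6929] w 0.0125 ff 59.45130579639226 F [ 0.3 -0.4 -1.3] q [-0.75  0.66  0.32  1.83 -0.31  0.7  -0.13]
to [0.534  0.2395 0.07  ] cm: [ 0.02 -0.12  2.54]
```

Call:
move_arm(gripper=[0,0,0,0,0], linear=[[0,0,0.2],[0,0,0.2],[0,0,0.1],[0,0,0],[0,0,0]], twist=[0,0,0,0,0])

```text
clock: 15.1
position: [0.5357, 0.2399, 0.0919]
tool_rot: [3.14, -0.001, 1.693]
force: [-6.9, 1.0, 28.0]
grip_width: 0.0125
finger_force: 63.2
```

```bash
python3 go.py .534 .2395 .07; python3 -c "
from workcell import monitor;print(monitor.observe()['moment'])"
```

```text
t 15.1 p [0.5357 0.2399 0.0919] rpy [ 3.1400e+00 -1.3000e-03  1.6928e+00] w 0.0125 ff 63.2106881184518 F [-6.9  1.  28. ] q [-0.74  0.67  0.32  1.83 -0.31  0.69 -0.12]
to [0.534  0.2395 0.07  ] cm: [-0.02 -0.18  2.19]
[-0.44391512  1.78272501  0.01215951]
```

Call:
move_arm(gripper=[0,0,0,0,0,0,0], linear=[[0,0,-0.2],[0,-0.15,0],[0,0,0],[0,0,0.1],[0,0,0.1],[0,0,0],[0,0,0]], twist=[0,0,0,0,0,0,0])

```text
clock: 15.8
position: [0.5344, 0.2397, 0.0917]
tool_rot: [3.14, -0.001, 1.693]
force: [-3.5, -0.4, 28.2]
grip_width: 0.0123
finger_force: 62.8
```

```bash
python3 go.py .534 .2395 .07; python3 -c "
from workcell import monitor;print(monitor.observe()['moment'])"
```

```text
t 15.8 p [0.5344 0.2397 0.0917] rpy [ 3.1398e+00 -1.2000e-03  1.6928e+00] w 0.0123 ff 62.776578767225146 F [-3.5 -0.4 28.2] q [-0.74  0.67  0.32  1.83 -0.31  0.69 -0.12]
to [0.534  0.2395 0.07  ] cm: [-0.02 -0.05  2.17]
[-0.3134101   1.086108   -0.04743018]
```

Call:
move_arm(gripper=[0,0,0,0], linear=[[0,0,-0.4],[0,0,-0.1],[0,0,0],[0,0,0]], twist=[0,0,0,0])

```text
clock: 16.2
position: [0.5335, 0.2392, 0.095]
tool_rot: [-3.141, 0.0, 1.693]
force: [0.2, -0.3, -1.7]
grip_width: 0.0127
finger_force: 59.2
```

```bash
python3 go.py .5327 .242 .07
python3 - <<'E'
from h import *
from workcell import monitor,viewer
from scipy.optimize import least_squares
print(monitor.observe()['moment'],monitor.observe()['force'])
d=pickle.load(open("f0.pkl","rb"))
tp=lambda p,c:(np.array(p,float)+.5)/6-.5+np.array(c)-[32,24]
L=np.array([[-.055,-.03],[-.055,.03],[.055,.03],[.055,-.03]])
obs={"top":[tp(p,(206,223)) for p in((127,45),(240,33),(261,238),(148,250))],"side":[tp(p,(222,171)) for p in((290,68),(312,140),(98,172),(82,97))]}
def W(x,p): c,s=np.cos(x[2]),np.sin(x[2]);return np.c_[p@[c,-s]+x[0],p@[s,c]+x[1],np.full(len(p),.045)]
for k in (["top"],["side"],["top","side"]):
    r=least_squares(lambda x:np.concatenate([(proj(d[n],W(x,L))-obs[n]).ravel() for n in k]),[.5,.24,3.24])
    print(k,r.x.round(4),"empty",W(r.x,np.array([[-.03,0]])).round(4),"driven",W(r.x,np.array([[.03,0]])).round(4))
for n,p,c in(("top",(188,86),(206,223)),("side",(253,113),(222,171))): print("hole",n,back(d[n],tp(p,c),.045).round(4))
for n,p,c in(("top",(200,196),(206,223)),("side",(138,125),(222,171))): print("driven",n,back(d[n],tp(p,c),.053).round(4),back(d[n],tp(p,c),.045).round(4))
# pin in hand: silhouette in side view
f=np.mean([viewer.grab_frame("side")["img"].astype(float).mean(2) for _ in range(4)],0)
F=viewer.grab_frame("side");x,y,z=monitor.observe()["position"]
print(proj(F,[[x,y,z-.0505],[x,y-.0055,z-.0505],[x,y,z+.0395],[x,y-.007,z+.0395],[.5327,.242,.045]]).round(1).tolist())
for r in list(range(131,142))+list(range(156,172)): print(r,f[r,224:241].astype(int))
E
```

```text
t 16.2 p [0.5335 0.2392 0.095 ] rpy [-3.1411e+00  3.0000e-04  1.6929e+00] w 0.0127 ff 59.166922133008484 F [ 0.2 -0.3 -1.7] q [-0.75  0.66  0.32  1.83 -0.31  0.7  -0.13]
to [0.5327 0.242  0.07  ] cm: [ 0.29 -0.04  2.5 ]
[0.00407397 0.00625743 0.00899407] [ 0.15442974 -0.27117364 -1.71561593]
['top'] [0.5022 0.2393 3.2416] empty [[0.5321 0.2423 0.045 ]] driven [[0.4724 0.2363 0.045 ]]
['side'] [0.5032 0.2387 3.2371] empty [[0.5331 0.2416 0.045 ]] driven [[0.4734 0.2359 0.045 ]]
['top', 'side'] [0.5028 0.2391 3.2399] empty [[0.5326 0.2421 0.045 ]] driven [[0.4729 0.2362 0.045 ]]
hole top [[0.5316 0.2425 0.045 ]]
hole side [[0.5328 0.2397 0.045 ]]
driven top [[0.4729 0.2346 0.053 ]] [[0.473  0.2361 0.045 ]]
driven side [[0.473  0.2275 0.053 ]] [[0.4732 0.2371 0.045 ]]
[[232.0, 165.6], [232.2, 166.7], [231.5, 142.1], [231.7, 143.5], [231.7, 165.0]]
131 [19 17 19 21 21 19 18 22 17 21 21 20 20 17 27 51 77]
132 [28 20 17 18 17 17 19 21 21 21 16 20 21 22 37 68 90]
133 [49 24 19 20 21 17 24 30 34 29 23 19 19 25 39 70 82]
134 [63 35 21 21 22 32 45 62 66 55 34 21 19 24 35 57 65]
135 [71 38 21 2
[... 969 characters left out ...]
6 111 134 151 157 155 146 133 121]
163 [156 156 158 157 155 140 115  94  95 111 132 150 157 155 150 139 125]
164 [157 158 156 157 153 138 111  92  95 110 131 151 156 157 153 145 128]
165 [159 157 156 157 151 136 109  93  95 110 130 149 158 158 156 150 135]
166 [157 158 159 157 153 140 121 108 108 118 134 150 156 158 157 153 141]
167 [159 159 158 159 155 150 140 133 133 136 145 153 158 156 156 154 143]
168 [158 158 158 158 157 157 154 151 150 151 153 155 157 157 156 155 147]
169 [159 157 157 158 157 156 156 156 155 156 155 156 156 154 154 150 144]
170 [158 157 156 156 156 156 155 153 151 152 150 148 146 143 137 133 127]
171 [152 152 151 149 147 146 142 137 135 132 128 126 121 117 112 109 107]
```

Fitting the corners alone gives the bore at (0.5326, 0.242), and the contact moments agree with that. I'll move there and lower again.

Call:
move_arm(gripper=[0,0,0,0,0,0,0,0], linear=[[0.29,-0.06,0],[0,0,0],[0,0,0],[0,0,0.2],[0,0,0.2],[0,0,0.1],[0,0,0],[0,0,0]], twist=[0,0,0,0,0,0,0,0])

```text
clock: 17.25
position: [0.5326, 0.2421, 0.0902]
tool_rot: [-3.141, 0.0, 1.693]
force: [-1.1, -0.1, -0.8]
grip_width: 0.0124
finger_force: 59.2
```

```bash
python3 go.py .5326 .242 .062; python3 -c "
from workcell import monitor;print(monitor.observe()['moment'])"
```

```text
t 17.25 p [0.5326 0.2421 0.0902] rpy [-3.1414  0.      1.693 ] w 0.0124 ff 59.195561353408266 F [-1.1 -0.1 -0.8] q [-0.75  0.67  0.32  1.83 -0.31  0.69 -0.13]
to [0.5326 0.242  0.062 ] cm: [-0.01 -0.01  2.82]
[ 0.17083464  0.04106522 -0.02375708]
```

It's in, well below the earlier contact height and with no axial load. I'll carry on down to the floor, which should be at a TCP z of about 0.058–0.061.

Call:
move_arm(gripper=[0,0,0,0,0,0,0], linear=[[0,0,0.4],[0,0,0.5],[0,0,0.5],[0,0,0.5],[0,0,0.4],[0,0,0],[0,0,0]], twist=[0,0,0,0,0,0,0])

```text
clock: 17.95
position: [0.5326, 0.242, 0.0672]
tool_rot: [-3.141, 0.0, 1.693]
force: [-0.6, 1.4, -1.4]
grip_width: 0.0128
finger_force: 59.1
```

```bash
python3 go.py .5326 .242 .062
```

```text
t 17.95 p [0.5326 0.242  0.0672] rpy [-3.1413e+00  1.0000e-04  1.6929e+00] w 0.0128 ff 59.060017622978194 F [-0.6  1.4 -1.4] q [-0.74  0.71  0.3   1.84 -0.33  0.65 -0.12]
to [0.5326 0.242  0.062 ] cm: [-0.   -0.    0.52]
```

Call:
move_arm(gripper=[0,0,0,0,0,0], linear=[[0,0,0.3],[0,0,0.2],[0,0,0.15],[0,0,0.1],[0,0,0],[0,0,0]], twist=[0,0,0,0,0,0])

```text
clock: 18.55
position: [0.5327, 0.242, 0.0597]
tool_rot: [-3.142, 0.0, 1.693]
force: [0.2, 0.8, -1.0]
grip_width: 0.0126
finger_force: 59.2
```

```bash
python3 go.py
```

```text
t 18.55 p [0.5327 0.242  0.0597] rpy [-3.1415e+00  1.0000e-04  1.6929e+00] w 0.0126 ff 59.171972099575214 F [ 0.2  0.8 -1. ] q [-0.73  0.72  0.3   1.84 -0.33  0.63 -0.11]
```

Call:
move_arm(gripper=[0,0,0,0,0], linear=[[0,0,0.15],[0,0,0.15],[0,0,0.1],[0,0,0],[0,0,0]], twist=[0,0,0,0,0])

```text
clock: 19.05
position: [0.5333, 0.2424, 0.0575]
tool_rot: [3.14, -0.001, 1.693]
force: [-8.0, -0.6, 33.5]
grip_width: 0.0126
finger_force: 64.0
```

Call:
move_arm(gripper=[1,1,1,1,1,1,1,1], linear=[[0,0,0],[0,0,0],[0,0,0],[0,0,0],[0,0,0],[0,0,0],[0,0,0],[0,0,0]], twist=[0,0,0,0,0,0,0,0])

```text
clock: 19.85
position: [0.5327, 0.2421, 0.0558]
tool_rot: [-3.142, 0.0, 1.693]
force: [0.6, -0.0, -0.3]
grip_width: 0.0857
finger_force: 0.0
```

Call:
move_arm(gripper=[1,1,1,1,1,1,1,1], linear=[[0,0,-1],[0,0,-2],[0,0,-3],[0,0,-3],[0,0,-3],[0,0,-2],[0,0,0],[0,0,0]], twist=[0,0,0,0,0,0,0,0])

```text
clock: 20.65
position: [0.5327, 0.2422, 0.1963]
tool_rot: [3.141, -0.001, 1.693]
force: [-1.1, 0.2, -0.4]
grip_width: 0.0857
finger_force: 0.0
```

```bash
python3 go.py .58 0 .21 .476 -.157 .2
python3 - <<'E'
from h import *
from workcell import viewer
f=viewer.grab_frame("side");pickle.dump(f,open("f2.pkl","wb"))
print(proj(f,[[.5327,.242,.1],[.5327,.235,.1],[.5327,.242,.045]]).round(1).tolist())
g=f["img"].mean(2)
for r in range(136,172): print(r,g[r,222:242].astype(int))
E
```

```text
t 20.65 p [0.5327 0.2422 0.1963] rpy [ 3.1409e+00 -6.0000e-04  1.6930e+00] w 0.0857 ff 0.0 F [-1.1  0.2 -0.4] q [-0.8   0.53  0.39  1.76 -0.25  0.9  -0.18]
to [0.58 0.   0.21] cm: [-24.61   1.75  -1.38]
to [ 0.476 -0.157  0.2  ] cm: [-14.32 -12.24   0.98]
[[231.3, 150.9], [231.5, 152.3], [231.7, 165.0]]
136 [119 117 115 118 115 120 123 122 120 118 121 119 122 118 121 122 122 123
 123 120]
137 [115 114 116 117 117 121 122 121 123 122 116 119 121 123 122 124 121 122
 124 124]
138 [116 113 115 117 121 122 123 125 123 122 119 123 122 122 124 123 125 123
 124 126]
139 [117 117 116 119 122 123 122 123 125 119 121 121 122 123 126 124 125 123
 123 124]
140 [115 118 118 118 121 123 122 120 120 122 123 119 123 122 126 124 127 125
 124 122]
141 [117 116 117 119 121 119 119 121 122 122 121 122 124 125 124 122 122 122
 123 125]
142 [114 115 117 117 120 119 118 117 119 122 122 123 125 126 125 124 122 122
 121 122]
143 [117 113 116 119 119 118 121 120 118 120 122 124 121 124 122 119 122 121
 122 121]
144 [118 115 115 120 117 118 123 122 120 122 121 120 120 122 125 124 122 122
 124 122]
145 [115 115
[... 1636 characters left out ...]
117]
164 [157 158 158 158 157 159 151 133 101  85  98 112 132 150 155 155 158 143
 126 119]
165 [157 157 157 158 156 157 149 131 100  92  94 110 129 149 155 157 157 149
 133 123]
166 [157 157 158 156 157 155 155 137 115 106 109 119 134 149 157 156 157 151
 138 125]
167 [157 157 159 159 159 160 157 148 137 132 132 138 145 152 159 158 155 154
 145 128]
168 [158 157 156 158 157 158 156 154 151 149 149 150 152 155 155 156 155 154
 147 133]
169 [158 158 158 158 154 159 156 156 158 154 158 156 154 155 153 154 156 149
 146 132]
170 [156 156 156 159 158 157 156 155 154 152 151 149 150 148 144 142 138 132
 128 122]
171 [156 155 155 150 151 149 144 145 144 136 134 130 130 124 122 116 112 110
 107 107]
```

The pin stands home: its top shows at side (231.1,151.0), against a predicted (231.3,150.9). Now for the drift.

Call:
move_arm(gripper=[1,1,1,1,1,1,1,1], linear=[[-2,-0.5,0],[-3,-0.8,0],[-3,-0.8,0],[-3,-0.8,0],[-3,-0.8,0],[-3,-0.8,0],[-3,-0.8,0],[-3,-0.8,0]], twist=[0,0,0,0,0,0,0,0])

```text
clock: 21.5
position: [0.4991, 0.0045, 0.1952]
tool_rot: [-3.14, 0.0, 1.693]
force: [0.7, -1.0, -0.7]
grip_width: 0.0851
finger_force: 0.0
```

Call:
move_arm(gripper=[1,1,1,1,1,1,1,1], linear=[[-3,-0.8,0],[-3,-0.8,0],[-3,-0.8,0],[-3,-0.8,0],[-2,-0.5,0],[0,0,0],[0,0,0],[0,0,0]], twist=[0,0,0,0,0,0,0,0])

```text
clock: 22.3
position: [0.4803, -0.1364, 0.1954]
tool_rot: [-3.141, -0.0, 1.694]
force: [0.6, 0.0, -1.2]
grip_width: 0.0854
finger_force: 0.0
```

```bash
python3 go.py .4755 -.157 .196 .4755 -.157 .072
```

```text
t 22.3 p [ 0.4803 -0.1364  0.1954] rpy [-3.1409e+00 -4.0000e-04  1.6937e+00] w 0.0854 ff 0.0 F [ 0.6  0.  -1.2] q [-0.18  0.4   0.45  1.98 -0.24  0.81  0.52]
to [ 0.4755 -0.157   0.196 ] cm: [-1.99 -0.73 -0.06]
to [ 0.4755 -0.157   0.072 ] cm: [-0.00e+00  1.00e-02  1.24e+01]
```

Call:
move_arm(gripper=[1,1,1,1,1,1,1,1], linear=[[-1,-0.35,0],[-1,-0.35,0],[0,0,0],[0,0,0],[0,0,1],[0,0,2],[0,0,2],[0,0,0]], twist=[0,0,0,0,0,0,0,0])

```text
clock: 23.1
position: [0.4748, -0.1571, 0.1435]
tool_rot: [-3.138, -0.001, 1.693]
force: [-0.8, -0.7, 0.3]
grip_width: 0.0855
finger_force: 0.0
```

```bash
python3 go.py .4755 -.157 .078
```

```text
t 23.1 p [ 0.4748 -0.1571  0.1435] rpy [-3.1379e+00 -1.0000e-03  1.6935e+00] w 0.0855 ff 0.0 F [-0.8 -0.7  0.3] q [-0.1   0.49  0.41  2.02 -0.29  0.7   0.61]
to [ 0.4755 -0.157   0.078 ] cm: [-0.01  0.1   6.55]
```

Call:
move_arm(gripper=[1,1,1,1,1,1,1,1], linear=[[0,0.05,1],[0,0,1.5],[0,0,1.5],[0,0,1.4],[0,0,0.8],[0,0,0],[0,0,0],[0,0,0]], twist=[0,0,0,0,0,0,0,0])

```text
clock: 23.9
position: [0.4769, -0.1578, 0.0845]
tool_rot: [3.141, 0.0, 1.693]
force: [0.0, 0.3, -0.5]
grip_width: 0.0849
finger_force: 0.0
```

Call:
move_arm(gripper=[0,0,0,0,0,0,0,0], linear=[[0,0,0],[0,0,0],[0,0,0],[0,0,0],[0,0,0],[0,0,0],[0,0,0],[0,0,0]], twist=[0,0,0,0,0,0,0,0], squeeze=100)

```text
clock: 24.7
position: [0.4764, -0.1578, 0.0841]
tool_rot: [3.142, -0.0, 1.693]
force: [-3.6, 0.6, 9.0]
grip_width: 0.0224
finger_force: 97.3
```

```bash
python3 go.py
```

```text
t 24.7 p [ 0.4764 -0.1578  0.0841] rpy [ 3.1415e+00 -1.0000e-04  1.6927e+00] w 0.0224 ff 97.30260338634253 F [-3.6  0.6  9. ] q [-0.05  0.59  0.34  2.05 -0.36  0.56  0.66]
```

Call:
move_arm(gripper=[0,0,0,0,0,0,0,0], linear=[[0,0,-0.5],[0,0,-1],[0,0,-1.5],[0,0,-2],[0,0,-3],[0,0,-3],[0,0,-3],[0,0,-1.5]], twist=[0,0,0,0,0,0,0,0])

```text
clock: 25.5
position: [0.4768, -0.1581, 0.2417]
tool_rot: [3.139, 0.001, 1.693]
force: [0.0, 0.1, -3.5]
grip_width: 0.0217
finger_force: 98.4
```

Call:
move_arm(gripper=[0,0,0,0], linear=[[0,0,-1],[0,0,-0.5],[0,0,0],[0,0,0]], twist=[0,0,0,0])

```text
clock: 25.9
position: [0.4761, -0.1576, 0.2531]
tool_rot: [-3.14, -0.0, 1.693]
force: [0.1, 0.2, -3.3]
grip_width: 0.022
finger_force: 98.4
```

```bash
python3 go.py .54 .03 .255 .5327 .242 .255
python3 - <<'E'
from h import *
from workcell import viewer,monitor
x,y,z=monitor.observe()["position"]
f=viewer.grab_frame("side");b=z-.0791
u=proj(f,[[x,y,b],[x,y,b+.044],[x,y,b+.13]]);print("tip/shoulder/head",u.round(1).tolist())
cx,cy=u.mean(0).astype(int);cx-=30;cy-=30;print(cx,cy)
cv2.imwrite("pics/a6.png",cv2.resize(f["img"][cy:cy+60,cx:cx+80,::-1],None,fx=10,fy=10,interpolation=cv2.INTER_CUBIC))
print("tip in crop",((u-[cx,cy]+.5)*10).round().tolist())
E
```

```text
t 25.9 p [ 0.4761 -0.1576  0.2531] rpy [-3.1405e+00 -2.0000e-04  1.6930e+00] w 0.022 ff 98.4433650970459 F [ 0.1  0.2 -3.3] q [-0.18  0.33  0.49  1.91 -0.19  0.95  0.52]
to [0.54  0.03  0.255] cm: [17.84  8.62 -0.19]
to [0.5327 0.242  0.255 ] cm: [21.13  1.86  0.  ]
tip/shoulder/head [[222.7, 238.1], [222.0, 224.5], [220.4, 195.0]]
191 189
tip in crop [[322.0, 496.0], [315.0, 360.0], [299.0, 65.0]]
```

View pics/a6.png

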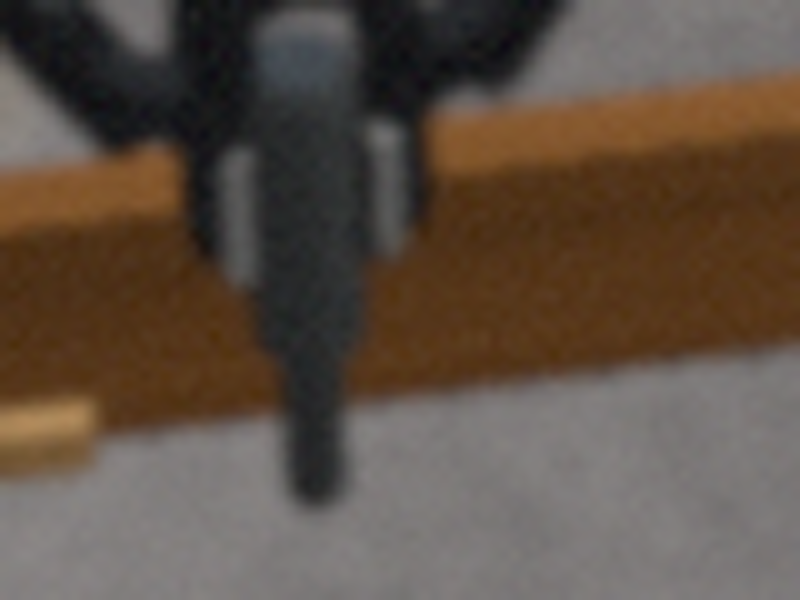

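The drift hangs upright in the fingers: tip at crop (317,500) against a predicted (322,496), grip at column 310. Now I'll carry it over the board.

Call:
move_arm(gripper=[0,0,0,0,0,0,0,0], linear=[[1,0.5,0],[2,1,0],[2.5,1.2,0],[2.5,1.2,0],[2.5,1.2,0],[2.5,1.2,0],[2.5,1.2,0],[2.5,1.1,0]], twist=[0,0,0,0,0,0,0,0])

```text
clock: 26.75
position: [0.54, 0.0334, 0.2532]
tool_rot: [-3.141, -0.0, 1.693]
force: [0.5, -0.1, -3.5]
grip_width: 0.0219
finger_force: 98.4
```

Call:
move_arm(gripper=[0,0,0,0,0,0,0,0], linear=[[2.5,0.3,0],[2.5,0.3,0],[2.5,0.3,0],[2.5,0.3,0],[2.5,0.3,0],[2.5,0.2,0],[2,0.2,0],[0,0,0]], twist=[0,0,0,0,0,0,0,0])

```text
clock: 27.55
position: [0.5371, 0.2064, 0.2528]
tool_rot: [-3.14, -0.001, 1.697]
force: [-0.7, 1.2, -4.2]
grip_width: 0.0215
finger_force: 98.4
```

```bash
python3 go.py .5327 .242 .255 .5327 .242 .189
```

```text
t 27.55 p [0.5371 0.2064 0.2528] rpy [-3.1403e+00 -7.0000e-04  1.6971e+00] w 0.0215 ff 98.3868458122015 F [-0.7  1.2 -4.2] q [-0.75  0.44  0.39  1.72 -0.19  1.01 -0.16]
to [0.5327 0.242  0.255 ] cm: [ 3.59  0.01 -0.21]
to [0.5327 0.242  0.189 ] cm: [-0.    0.01  6.6 ]
```

Call:
move_arm(gripper=[0,0,0,0,0,0,0,0], linear=[[1.8,0,0],[1.8,0,0],[0,0,0],[0,0,1],[0,0,2],[0,0,1.5],[0,0,0.7],[0,0,0]], twist=[0,0,0,0,0,0,0,0])

```text
clock: 28.35
position: [0.5333, 0.2377, 0.2007]
tool_rot: [-3.14, 0.001, 1.692]
force: [0.0, 0.4, -3.3]
grip_width: 0.022
finger_force: 98.3
```

Call:
move_arm(gripper=[0,0,0], linear=[[0,0,0],[0,0,0],[0,0,0]], twist=[0,0,0])

```text
clock: 28.65
position: [0.5339, 0.2383, 0.2024]
tool_rot: [3.141, -0.0, 1.693]
force: [0.4, 0.1, -3.9]
grip_width: 0.022
finger_force: 98.3
```

```bash
python3 go.py .5327 .242 .189
python3 - <<'E'
from h import *
from workcell import viewer,monitor
x,y,z=monitor.observe()["position"];b=z-.0791
F=viewer.grab_frame("side")
f=np.mean([viewer.grab_frame("side")["img"].astype(float).mean(2) for _ in range(4)],0)
print("tip",proj(F,[[x,y,b],[x,y-.007,b]]).round(1).tolist(),"pin top",proj(F,[[.5327,.242,.1],[.5327,.249,.1]]).round(1).tolist())
for r in range(132,160): print(r,f[r,222:242].astype(int))
E
```

```text
t 28.65 p [0.5339 0.2383 0.2024] rpy [ 3.1408e+00 -4.0000e-04  1.6929e+00] w 0.022 ff 98.31820663064718 F [ 0.4  0.1 -3.9] q [-0.77  0.52  0.36  1.75 -0.22  0.91 -0.2 ]
to [0.5327 0.242  0.189 ] cm: [ 0.39 -0.08  1.34]
tip [[231.7, 145.4], [231.9, 146.8]] pin top [[231.3, 150.9], [231.1, 149.5]]
132 [121 121 121 120 117 105  78  54  40  35  40  51  74 102 116 121 122 121
 121 120]
133 [120 120 119 119 118 111  95  68  44  35  42  57  86 110 119 121 121 120
 122 121]
134 [121 120 119 118 118 116 103  76  47  37  41  63  92 112 120 121 120 121
 121 120]
135 [119 117 118 119 117 117 105  79  49  37  45  66  94 113 119 120 119 121
 122 122]
136 [117 116 115 117 116 117 107  80  54  39  45  66  95 115 119 121 121 122
 123 122]
137 [113 113 115 116 117 119 110  85  55  36  45  67  97 116 121 122 120 123
 125 123]
138 [114 114 115 116 118 118 112  90  56  40  44  69  97 116 123 123 123 124
 123 123]
139 [115 116 118 119 120 121 112  88  56  37  45  67  97 116 122 124 126 124
 123 124]
140 [116 118 119 121 121 120 109  86  54  37  44  68  97 117 123 124 124 123
 124 123]
141 [115 116 117 119
[... 932 characters left out ...]
117]
152 [121 120 120 118 117 115 114 118 128 135 134 129 123 122 121 120 121 121
 118 117]
153 [120 121 120 119 117 118 113 104 106 113 115 115 119 120 120 120 120 118
 118 115]
154 [121 120 120 119 121 116 111 101  90  91  99 108 114 121 118 119 119 117
 117 115]
155 [118 118 120 120 120 119 113 100  87  86  95 106 116 121 120 120 117 116
 116 116]
156 [116 118 117 121 122 121 116 102  88  86  94 105 117 120 120 120 118 116
 115 116]
157 [117 117 118 120 123 123 118 106  90  86  94 105 117 125 126 124 118 116
 112 113]
158 [116 117 119 121 124 125 124 110  91  87  94 106 122 133 137 133 124 118
 115 112]
159 [123 123 128 130 132 133 133 119  95  87  96 112 130 145 149 144 131 120
 115 115]
```

Call:
move_arm(gripper=[0,0,0,0,0,0,0,0], linear=[[0.27,0,0],[0,0,0.3],[0,0,0.4],[0,0,0.4],[0,0,0.3],[0,0,0],[0,0,0],[0,0,0]], twist=[0,0,0,0,0,0,0,0])

```text
clock: 29.7
position: [0.5335, 0.2408, 0.1879]
tool_rot: [3.141, -0.0, 1.693]
force: [1.0, 1.0, -3.7]
grip_width: 0.022
finger_force: 98.3
```

```bash
python3 go.py .5335 .241 .1885
python3 - <<'E'
from h import *
from workcell import viewer,monitor
x,y,z=monitor.observe()["position"];b=z-.0791
F=viewer.grab_frame("side")
f=np.mean([viewer.grab_frame("side")["img"].astype(float).mean(2) for _ in range(4)],0)
print("tip",proj(F,[[x,y,b],[x,y-.007,b],[x,y-.007,b+.044]]).round(1).tolist())
for r in range(132,156): print(r,f[r,224:240].astype(int))
E
```

```text
t 29.7 p [0.5335 0.2408 0.1879] rpy [ 3.1414 -0.      1.6929] w 0.022 ff 98.31791907548904 F [ 1.   1.  -3.7] q [-0.77  0.53  0.35  1.77 -0.23  0.88 -0.19]
to [0.5335 0.241  0.1885] cm: [ 0.02  0.01 -0.06]
tip [[231.5, 148.8], [231.8, 150.2], [231.5, 138.2]]
132 [121 119 106  80  51  36  34  37  42  44  55  87 110 120 120 122]
133 [120 118 108  84  52  38  37  36  38  44  57  85 111 120 121 121]
134 [119 116 110  88  56  37  36  37  38  45  59  88 112 118 120 121]
135 [118 115 112  95  68  42  36  37  40  49  71  96 114 120 119 121]
136 [116 116 113 105  83  57  36  38  43  60  87 107 117 120 121 123]
137 [116 116 117 114  98  71  45  37  46  69  98 116 122 122 122 122]
138 [116 117 119 118 104  76  47  37  49  76 103 118 123 123 123 124]
139 [117 119 120 117 106  78  48  37  48  75 102 118 124 124 124 123]
140 [119 120 121 120 105  77  46  36  49  76 104 119 124 124 124 124]
141 [117 118 120 117 103  77  47  36  48  77 104 120 124 125 122 122]
142 [117 118 119 116 104  77  48  36  47  76 102 119 124 123 122 122]
143 [116 119 119 118 106  83  50  37  44  71 100 118 124 124 120 120]
144 [118 118 118 118 108  84  54  38  46  68  98 116 122 123 121 119]
145 [116 117 119 119 112  87  56  40  45  67  96 117 122 124 122 123]
146 [117 118 120 120 110  87  57  38  44  66  95 115 122 124 122 123]
147 [116 118 120 118 110  89  56  40  48  69  97 114 121 122 124 124]
148 [115 115 116 116 109  90  63  47  54  77 101 116 121 123 124 122]
149 [113 114 114 113 111 101  88  82  85  98 112 119 122 122 122 121]
150 [114 114 113 114 115 116 120 121 121 121 122 122 122 123 121 120]
151 [118 116 114 114 116 124 136 142 141 134 127 123 121 122 120 120]
152 [119 117 116 116 115 119 128 136 135 129 123 122 121 121 120 120]
153 [120 122 119 116 112 106 106 111 115 116 118 120 120 120 120 118]
154 [120 121 119 116 111  98  90  92  99 108 116 120 120 119 118 118]
155 [119 118 121 118 113 100  87  85  94 106 116 119 120 119 118 117]
```

The drift tip is at column 231.3 and the pin top at 231.2, about 9 mm apart in height. Depth agrees with the stand measurement too (drift y≈0.242). Everything is still and held at 98 N, so I'm handing in.

```bash
python3 -c "
from workcell import bot;print(bot.job_done())"
```

```text
the job is handed in; nothing more can be done
None
```

The job is handed in: the thin pin stands released at the bottom of the empty bore, and the drift is held upright, centred over it with its tip about 9 mm above; no verdict came back. On the way I pressed the thin pin down on the driven pin (up to about 68 N at the wrist), having taken it for the empty bore.

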